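Load the round die into the tart press

TASK

Load the round tart die, the one with the red grip bar, into the tart press: lay it flat on the press bed and slide its bare end in under the yellow lip until it is fully home against the stop, then let go. Leave the square die (blue grip) and the boat die (green grip) where they are.

Things in the scene. Friction and masses are not known exactly. Their poses are not given: they have to be found in the camera images.
- round_die: Die to load, 0.42 kg. Dark plate 130 (x) x 84 (y) x 12 mm thick; on it a round aluminium form, 62 mm across, z 12-24, and an upright red grip bar, z 24-60, 50 long in x, 16 thick in y; both centred at x=-15, y=0. Pinch the bar from above across its 16 mm. Origin: centre of plate underside; z up. +x points to the bare end (x 16 to 65 mm), which enters the pocket first.
- pocket_stop (a point): Tart press, fixed: middle of the stop face at bed height, 25 mm above table. +x: push-in direction, z up. Blue bed 130 mm wide, x=-165 to 0. Yellow lip over x=-42 to 0, underside 26 and top 38 mm above bed; pocket 104 mm wide, open to -x only. Die home: origin at x=-65, y=0, z=0, +x along this +x. Behind: body 63 mm high, column from x=58, parked head to x=245, 330 mm high.
- square_die: Dark flat steel plate 130 (its x) x 84 (its y) x 12 mm thick with a square aluminium (56 mm) form, 12 mm high, on it and an upright blue grip bar. Same plate and bar as the round die. A bystander. Origin: centre of the plate's underside.
- boat_die: Dark flat steel plate 130 (its x) x 84 (its y) x 12 mm thick with a boat-shaped aluminium (68 x 36 mm) form, 12 mm high, on it and an upright green grip bar. Same plate and bar as the round die. A bystander. Origin: centre of the plate's underside.
Things that resemble listed ones, but are neither listed nor needed, are in the scene too. What is shaped like the round_die but pink or turquoise is not meant.

How it is judged:
At the end, for the whole second after the job is handed in: The round die lies at rest and flat on the press bed (within 5 mm of its height and 0.1 rad of level), its bare end under the lip and within 10 mm of the stop, within 15 mm of the pocket's middle and 10 degrees of its direction; the square and boat dies are within 30 mm of where they started (x of round_die in the frame of pocket_stop between -0.075 and -0.055 m and y of round_die in the frame of pocket_stop between -0.015 and 0.015 m and z of round_die in the frame of pocket_stop between -0.005 and 0.005 m and angle between the x axis of round_die and the x axis of pocket_stop, either way round below 0.175 rad and angle between round_die's own z axis and vertical below 0.1 rad and linear speed of round_die below 0.02 m/s and distance of each of square_die, boat_die from where it was at the start of the episode below 0.03 m); the robot touches nothing.
It fails at once if the square or the boat die is moved more than 30 mm (distance of any of square_die, boat_die from where it was at the start of the episode above 0.03 m).
It also fails if it takes over 38 s, if anything falls off the work surface, if the arm or the gripper's body presses on something with over 40 N, if the wrist force passes 120 N, or if a joint passes its speed limit or range.

ROBOT

A 7-joint arm with a two-finger parallel gripper is mounted at the origin on the work surface. World frame = base frame: x ahead of the robot, y to its left, z up, the work surface at z = 0. Lengths are in m, angles in rad, forces in N, time in s.
With the tool pointing down it reaches from about 0.4 to 0.85 m from the base axis. Payload 6.9 kg.
Tool frame: the origin (TCP) lies midway between the tips of the shut fingers; the grasp point (between the pads) lies behind it (ctrl.pinch_z is the z of the grasp point in the tool frame, in m); z points along the fingers, y is the direction in which the jaws open and shut (so a half turn about z gives the same grasp; the last joint's range is limited). The gripper opens to 85 mm and grips with 20 to 120 N. Pads are 22 mm wide; open, the fingers measure 114 mm over their backs; the gripper's body (76 mm by 85 mm) begins 54 mm behind the grasp point. The pads swing forward as they close: fully open they stand 13 mm farther back than shut.
Start: joints at [0.105, 0.507, -0.238, 1.5, 0.126, 1.149, -0.155], TCP at [0.625, -0, 0.231] pointing down, gripper open.
Joint ranges: [-3.08, 3.08], [-0.24, 2.05], [-1.43, 1.35], [0, 2.5], [-1.52, 4.66], [0.17, 1.96], [-2.89, 2.89]. Speed limits (rad/s): [2.39, 2.39, 3.14, 3.14, 3.14, 3.14, 3.14].

INTERFACE

Orientations are given as a unit quaternion [w, x, y, z].
In Python, from station import ctrl, get_state, vision, ticket, models gives the robot as it stands. Calls block until the motion is done:
- ctrl.movep(position, orientation): joint-space move of the TCP to a pose.
- ctrl.movel(position, frame=None, max_speed=0.15): straight line of the TCP; frame=None keeps the orientation; max_speed is the mean speed in m/s.
- ctrl.set_joints(angles): joint-space move.
- ctrl.ungrasp() and ctrl.close_gripper(force=None): open the fingers fully, or close them until they stop; force is the grip in N (None keeps the last).
- ctrl.pause(seconds).
- ctrl.ik(position, orientation): joint angles nearest the present ones, or None.
- get_state(): the state.
- vision.grab_frame(name): name is "scene" or "side" or "wrist"; returns (picture, depth): 420x560x3 uint8, blue, green, red; 420x560 float32, m along the optical axis (not along the pixel's ray), 0 where there is no reading.
- vision.camera_info(name): a dict with "mtx" (3x3 intrinsics, pixels), "R" (3x3) and "t" (3): a world point X has camera coordinates R X + t; the wrist camera has in their place "hand_eye" (4x4, takes a point from camera to tool coordinates, whose origin is the TCP and whose axes are the flange's). Camera axes: x right, y down, z forward; pixel columns grow to the right and rows downward; lengths in m; the calibration is good to about 2 mm. A picture is of the moment at which its call begins: read the wrist's pose just before it. camera_info takes no time and is no camera call.
A pose or a line that the arm cannot do raises ctrl.Unreachable and nothing moves.
- ticket.close_job(): hands the job in, once; it reports no verdict.
Trained networks look in the newest picture that a camera, given by its name, has taken for a name from the list of things; names that differ only in an ending like _2 or _b are one class to them, and where a whole thing is asked for, a point or a joint stands for the part that bears it (a point fixed in the world has none). Each returns a list of dicts, best first, with "p" (0 to 1); they miss things now and then, are a little off and sometimes report something else, mostly with a low value. They report only what shows in the picture. A call takes as long as a camera call. They do not tell look-alikes from the thing itself.
- models.recognise(camera, target): "point" ([column, row] in pixels, amid what is visible of it).
- models.masks_of(camera, target): "mask" (420x560 bool, what is visible of it) and "point" ([column, row] in pixels, amid what is visible of it).
The state is a dict: "time": time; "qpos": joint angles; "qd": joint speeds; "tau": joint torques, N m; "tcp_pos": TCP position; "eef_rot": TCP orientation; "contact_force": force on the tool from outside, world axes, zero at the start; "wrist_torque": the same for the moment, N m; "width": finger opening in m.
Only numpy, scipy, OpenCV 4.12 (cv2) and the standard library are available. Lean on these libraries where they do the work, as an engineer would, in place of code of your own. Each camera call takes 0.05 s, during which the arm holds its last target. There are 200 camera calls.

## Working session

There is one attempt and no reset: what is moved stays moved. The work goes in short steps, each a Python script; the robot and the scene stay as the last script left them, time stands still between calls to the robot, and variables do not carry over. Pictures are saved under pics/ and viewed, about 8 in all and at most 12, crops included, and the job is handed in when it is done.

```bash
mkdir -p pics
python3 - <<'E'
from station import ctrl,get_state,vision,models
import cv2,numpy as np
for n in("scene","side"):
    im,d=vision.grab_frame(n); cv2.imwrite(f"pics/{n}0.png",im); np.save(f"{n}_d.npy",d)
    for t in("round_die","square_die","boat_die","pocket_stop"):
        try: print(n,t,[(np.round(r["point"]),round(r["p"],2)) for r in models.recognise(n,t)])
        except Exception as e: print(t,e)
    i=vision.camera_info(n); print(i["mtx"],i["R"],i["t"])
print(ctrl.pinch_z,get_state()["time"],get_state()["eef_rot"], vision.camera_info("wrist"))
E
```

```text
scene round_die [(array([319., 194.]), 0.95), (array([263., 225.]), 0.92), (array([132., 227.]), 0.75), (array([408., 197.]), 0.75), (array([251., 188.]), 0.69)]
scene square_die [(array([212., 267.]), 0.75)]
scene boat_die [(array([292., 266.]), 0.93)]
scene pocket_stop [(array([426., 222.]), 0.79)]
[[455.21803756   0.         279.73545986]
 [  0.         455.21803756 215.6583211 ]
 [  0.           0.           1.        ]] [[ 0.18190434  0.9831794  -0.01640371]
 [ 0.70731337 -0.14241693 -0.69240539]
 [-0.68309488  0.11434898 -0.72132219]] [ 0.08506522 -0.30965828  1.75666241]
side round_die [(array([339., 249.]), 0.95), (array([170., 346.]), 0.9), (array([287., 225.]), 0.78), (array([267., 278.]), 0.6), (array([405., 170.]), 0.51)]
side square_die [(array([291., 179.]), 0.64)]
side boat_die [(array([232., 212.]), 0.66)]
side pocket_stop [(array([116., 264.]), 0.82)]
[[470.10404115   0.         286.99184772]
 [  0.         470.10404115 213.91123888]
 [  0.           0.           1.        ]] [[-0.77756838 -0.62870942 -0.01057712]
 [-0.40239187  0.51045084 -0.75994784]
 [ 0.48318547 -0.58665526 -0.64989799]] [0.22063897 0.32773193 1.01570874]
-0.0187 0.5 [-2.74009911e-05  7.07117129e-01  7.07096432e-01 -4.44754029e-05] {'mtx': array([[309.14972234,   0.        , 284.14725551],
       [  0.        , 309.14972234, 210.38319041],
       [  0.        ,   0.        ,   1.        ]]), 'hand_eye': array([[-4.29751508e-04, -9.47987904e-01, -3.18306063e-01,
         8.12728168e-02],
       [ 9.99999435e-01, -7.16918891e-04,  7.85028000e-04,
        -2.92062441e-04],
       [-9.72396678e-04, -3.18305545e-01,  9.47987676e-01,
        -1.43396902e-01],
       [ 0.00000000e+00,  0.00000000e+00,  0.00000000e+00,
         1.00000000e+00]])}
```

View pics/scene0.png

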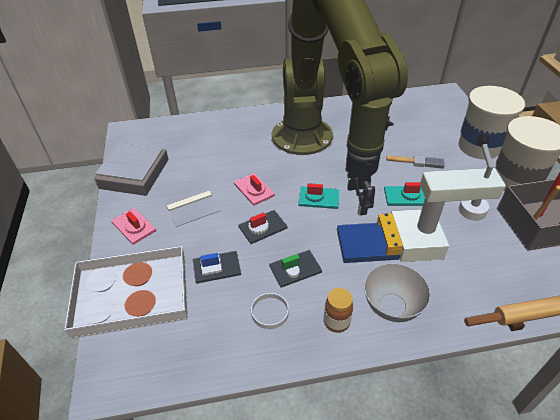

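View pics/side0.png

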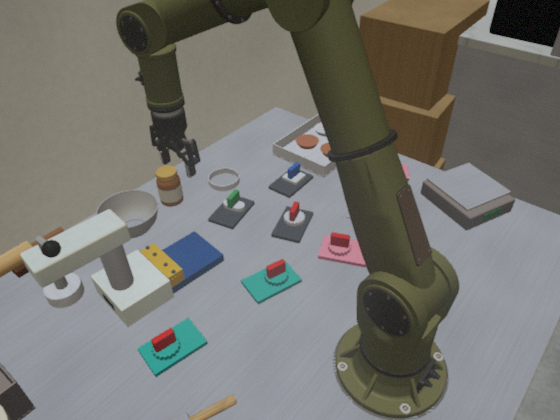

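The scene view shows the real round die (dark plate, red bar) at (263,225), with the pink and turquoise ones as decoys. The square die is at (215,265) and the boat die at (295,267). The press's blue bed is at (365,240), its yellow lip at (390,235), and it opens to the left. The side view agrees, with the die at (293,220).

```bash
cat > h.py <<'E'
import numpy as np,cv2
from station import vision
def cloud(d,info,R=None,t=None):
    K=info["mtx"]; v,u=np.mgrid[:420,:560]
    c=np.stack([(u-K[0,2])/K[0,0]*d,(v-K[1,2])/K[1,1]*d,d],-1)
    if R is None: R=info["R"].T; t=-R@info["t"]
    return c@R.T+t
def rect(p):
    r=cv2.minAreaRect((p[:,:2]*1000).astype(np.float32)); return np.round(r[0],1),np.round(r[1],1),round(r[2],1)
E
python3 - <<'E'
from h import *
for n,seed in(("scene",(263,225)),("side",(293,220))):
    im=cv2.imread(f"pics/{n}0.png");d=np.load(f"{n}_d.npy");P=cloud(d,vision.camera_info(n))
    hsv=cv2.cvtColor(im,cv2.COLOR_BGR2HSV);H,S,V=hsv[...,0],hsv[...,1],hsv[...,2]
    v,u=np.mgrid[:420,:560]; near=(abs(u-seed[0])<32)&(abs(v-seed[1])<28)&(d>0)
    red=near&((H<8)|(H>172))&(S>150)&(V>80); dark=near&(V<85)&(P[...,2]>0.004)&(P[...,2]<.018)
    print(n,"red",red.sum(),rect(P[red]),np.percentile(P[red][:,2],[5,50,95]),P[red].mean(0))
    print("plate",dark.sum(),rect(P[dark]),P[dark].mean(0), "top of bar",rect(P[red&(P[...,2]>.055)]))
    w=near&(P[...,2]>0.006)&(P[...,2]<.1)&~((H>165)&(V>180)&(S<150)); print("all",rect(P[w]))
    blue=(H>100)&(H<125)&(S>170)&(abs(P[...,2]-.025)<.008)&(P[...,1]>0.05); print("bed",blue.sum(),rect(P[blue]),P[blue].mean(0))
    yel=(H>15)&(H<32)&(S>150)&(abs(P[...,2]-.063)<.006)&(P[...,1]>.05)&(d>0); print("lip",yel.sum(),rect(P[yel]),np.median(P[yel],0))
    for k,m in(("blue",blue),("yel",yel)):
        print(k,np.round(cv2.boxPoints(cv2.minAreaRect((P[m][:,:2]*1000).astype(np.float32)))).tolist())
E
```

```text
scene red 160 (array([ 440.8, -226.8]), array([33.9, 83.4]), 43.3) [0.02835147 0.05056329 0.06156327] [ 0.45418632 -0.23725114  0.04795866]
plate 361 (array([ 459.3, -254.1]), array([ 91.3, 196.7]), 23.7) [ 0.45403832 -0.21360454  0.01089523] top of bar (array([ 452.4, -238.1]), array([18.8, 47. ]), 20.2)
all (array([ 421.1, -261.2]), array([192.3, 192.3]), 16.1)
bed 663 (array([577.9,  88.1]), array([ 76.6, 130.6]), 89.7) [0.57282073 0.08434132 0.02464208]
lip 455 (array([582.9, 133.7]), array([ 43.2, 131.8]), 82.4) [0.58615272 0.13288094 0.06255392]
blue [[512.0, 50.0], [643.0, 49.0], [643.0, 126.0], [513.0, 127.0]]
yel [[515.0, 121.0], [645.0, 104.0], [651.0, 146.0], [520.0, 164.0]]
side red 46 (array([ 447.8, -234.5]), array([12.2, 44.5]), 19.1) [0.05996654 0.06218542 0.06518605] [ 0.44794014 -0.23479547  0.06215511]
plate 127 (array([ 463.8, -253.3]), array([101.9, 214.4]), 31.9) [ 0.44354945 -0.2126518   0.01008815] top of bar (array([ 447.8, -234.5]), array([12.2, 44.5]), 19.1)
all (array([ 457.4, -241.5]), array([190.9, 249.1]), 38.5)
bed 0 (array([0., 0.]), array([0., 0.]), 0.0) [nan nan nan]
lip 395 (array([579.3, 136.2]), array([ 38.7, 123.1]), 83.2) [0.57832608 0.13801154 0.06591186]
blue [[0.0, 0.0], [0.0, 0.0], [0.0, 0.0], [0.0, 0.0]]
yel [[516.0, 124.0], [638.0, 110.0], [643.0, 148.0], [520.0, 163.0]]<stdin>:10: RuntimeWarning: Mean of empty slice.
  ret = um.true_divide(
```

```bash
cat >> h.py <<'E'
def quat(yaw):  # tool down, tool x at yaw (rad), w,x,y,z
    return [0,np.cos(yaw/2),np.sin(yaw/2),0]
def wrist(name):
    from station import get_state
    from scipy.spatial.transform import Rotation as Ro
    s=get_state(); im,d=vision.grab_frame("wrist"); i=vision.camera_info("wrist")
    q=s["eef_rot"]; R=Ro.from_quat([*q[1:],q[0]]).as_matrix(); X=np.array(i["hand_eye"])
    cv2.imwrite(f"pics/{name}.png",im)
    return im,d,cloud(d,i,R@X[:3,:3],R@X[:3,3]+s["tcp_pos"])
E
python3 - <<'E'
from h import *; from station import ctrl,get_state
y=np.radians(109.5)
ctrl.movep([.45,-.236,.17],quat(y))
im,d,P=wrist("w1"); np.save("w1.npy",P)
hsv=cv2.cvtColor(im,cv2.COLOR_BGR2HSV);H,S,V=hsv[...,0],hsv[...,1],hsv[...,2]
red=((H<8)|(H>172))&(S>150)&(d>0)&(np.hypot(P[...,0]-.45,P[...,1]+.236)<.06)
top=red&(P[...,2]>.054)
print(rect(P[top]),np.percentile(P[top][:,2],[5,50,95]),top.sum())
dk=(V<85)&(abs(P[...,2]-.012)<.005)&(np.hypot(P[...,0]-.447,P[...,1]+.225)<.09); print("plate",rect(P[dk]),dk.sum())
s=get_state();print(s["time"],s["tcp_pos"],s["qpos"],s["contact_force"])
E
```

```text
(array([ 449.9, -237.6]), array([14.3, 49.5]), 19.8) [0.05902517 0.06060942 0.0618649 ] 887
plate (array([0., 0.]), array([0., 0.]), 0.0) 0
1.7 [ 0.45148446 -0.23492498  0.17037993] [ 0.64188616  0.39708797 -0.2949277   1.89157412  0.14636879  0.87241581
  0.61645536] [-0.01747894  0.83887241 -0.11918404]
```

View pics/w1.png

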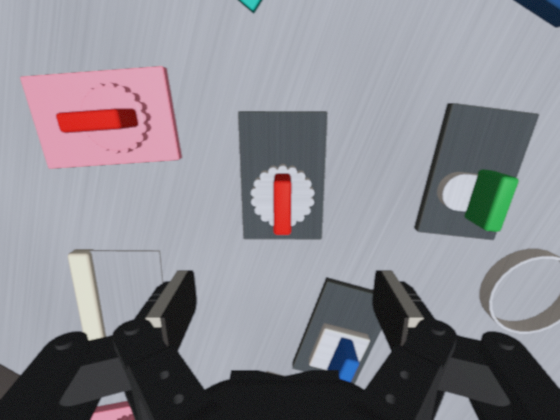

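The wrist view has the red bar centred at (283,205) with the bare end pointing up, along tool +x. The finger paths either side of the plate are clear. Next I'll grasp it, lift it and hover ahead of the press.

Run:
```python
from h import *; from station import ctrl,get_state
y=np.radians(109.8); b=[.4499,-.2376]
ctrl.movep([*b,.12],quat(y)); ctrl.movel([*b,.029],max_speed=.12)
s=get_state();print(s["tcp_pos"],s["contact_force"])
ctrl.close_gripper(60); s=get_state();print(s["width"],s["contact_force"])
ctrl.movel([*b,.14],max_speed=.15); s=get_state();print(s["width"],s["contact_force"],s["time"])
yp=np.radians(82.5); u=np.array([np.cos(yp),np.sin(yp)]); st=np.array([.584,.156])
p=st-.145*u
ctrl.movep([*p,.14],quat(yp))
im,d,P=wrist("w2"); np.save("w2.npy",P)
hsv=cv2.cvtColor(im,cv2.COLOR_BGR2HSV);H,S,V=hsv[...,0],hsv[...,1],hsv[...,2]
yel=(H>15)&(H<32)&(S>150)&(abs(P[...,2]-.063)<.006)&(P[...,1]>.05)&(d>0); print("lip",rect(P[yel]),np.median(P[yel],0),np.round(cv2.boxPoints(cv2.minAreaRect((P[yel][:,:2]*1000).astype(np.float32)))).tolist())
bl=(H>100)&(H<125)&(S>150)&(abs(P[...,2]-.025)<.007); print("bed",rect(P[bl]),bl.sum())
s=get_state();print(s["time"],s["tcp_pos"],s["width"],s["contact_force"])
```

```text
[ 0.45053115 -0.2378405   0.0298476 ] [ 0.2443949  -1.13230842  0.01397219]
0.015350930947444974 [-0.75791547  0.43037353  4.34522044]
0.0151781031005078 [ 0.77075139 -0.0676714  -5.1946035 ] 4.4583
lip (array([581.5, 132.8]), array([ 39.4, 129.1]), 82.8) [0.58102303 0.13309207 0.06379563] [[515.0, 121.0], [643.0, 105.0], [648.0, 144.0], [520.0, 160.0]]
bed (array([578.2, 102.5]), array([ 29., 127.]), 82.4) 6276
5.575 [0.56449944 0.00989006 0.13946206] 0.01498186417331503 [ 0.29989363 -0.79209817 -4.92204189]
```

View pics/w2.png

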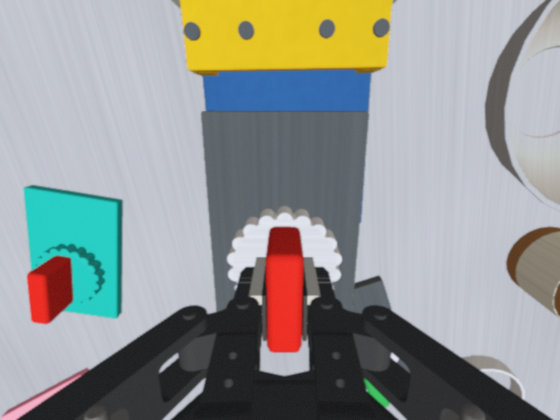

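The die hangs straight in the grip, with its front edge at row 112 and columns 203–367. It is aligned with the blue bed and short of the yellow lip (front edge at row 72). The lip fit gives a yaw of 82.8° and a stop near (0.584, 0.155), which agrees with the first estimate.

Run:
```python
from h import *; from station import ctrl,get_state
yp=np.radians(82.7); u=np.array([np.cos(yp),np.sin(yp)]); st=np.array([.5845,.155])
f0=np.array(get_state()["contact_force"]); F=lambda:np.array(get_state()["contact_force"])-f0
p=st-.145*u
ctrl.movep([*p,.09],quat(yp)); f0=np.array(get_state()["contact_force"])
ctrl.movel([*p,.058],max_speed=.08)
z=.058
while z>.052 and F()[2]<3: z-=.001; ctrl.movel([*p,z],max_speed=.05)
print("bed contact z",z,get_state()["tcp_pos"],F())
for a in np.arange(.135,.087,-.008):
    ctrl.movel([*(st-a*u),z],max_speed=.08); f=F(); print(round(a,3),np.round(f,1))
    if f[:2]@u<-15 or f[2]>25: print("stop"); break
else:
    while a>.074 and F()[:2]@u>-10: a-=.0015; ctrl.movel([*(st-a*u),z],max_speed=.04)
s=get_state();t=s["tcp_pos"];print("end a",a,"actual",(st-t[:2])@u,t,np.round(F(),1),s["width"],s["time"])
im,d,P=wrist("w3"); im,_=vision.grab_frame("side"); cv2.imwrite("pics/side3.png",cv2.resize(im[190:340,60:260],None,fx=3,fy=3))
```

```text
bed contact z 0.054 [0.56623036 0.01117762 0.05432079] [-1.65888971 -1.35465208  4.23123404]
0.135 [-0.1  2.3  5.2]
0.127 [-1.   0.2  7.9]
0.119 [ 0.1 -2.1  8.8]
0.111 [-0.3 -3.2 10. ]
0.103 [-0.8 -3.3 10.5]
0.095 [ 0.2 -2.5 10.5]
0.087 [-1.7 -3.1 10. ]
end a 0.07499999999999996 actual 0.07928725279212706 [0.57483781 0.07630258 0.05428252] [ -0.8 -13.2  12.9] 0.015351950223503514 11.2167
```

View pics/w3.png

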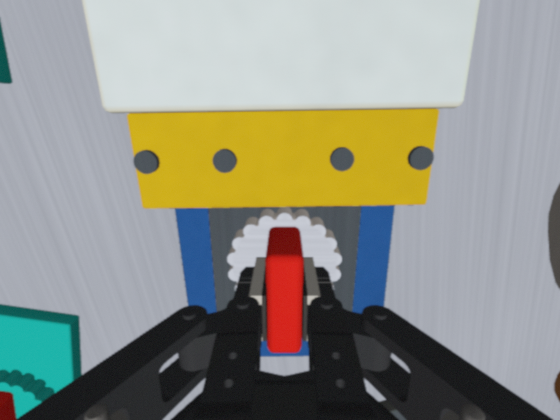

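View pics/side3.png

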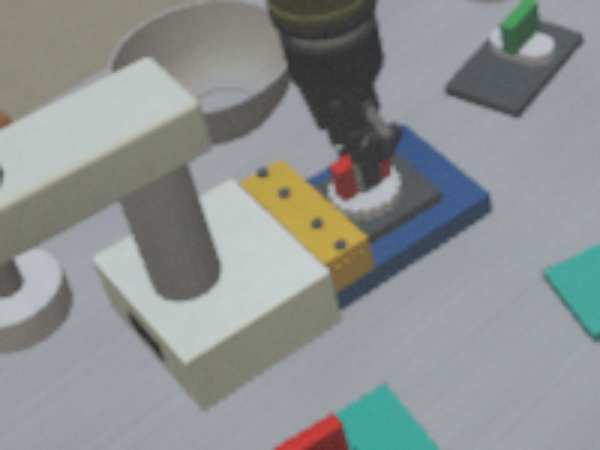

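The wrist view shows the die centred, at columns 211–359 against a bed spanning 180–392, with its end under the lip. The round form is just short of the lip edge, as it should be. The stop pushed back with about 13 N at 0.079 m, where 0.080 m was expected. Now I'll release, retreat and check.

Run:
```python
from h import *; from station import ctrl,get_state
ctrl.ungrasp(); t=get_state()["tcp_pos"]; ctrl.movel([t[0],t[1],t[2]+.11],max_speed=.12)
im,d,P=wrist("w4")
hsv=cv2.cvtColor(im,cv2.COLOR_BGR2HSV);H,S,V=hsv[...,0],hsv[...,1],hsv[...,2]
m=((H<8)|(H>172))&(S>150)&(abs(P[...,2]-.085)<.006)&(np.hypot(P[...,0]-.575,P[...,1]-.076)<.05)
yp=np.radians(82.7); u=np.array([np.cos(yp),np.sin(yp)]);n=np.array([-u[1],u[0]]); st=np.array([.5845,.155])
r=rect(P[m]);c=r[0]/1000-st; print("bar",r,np.median(P[m][:,2]),"die x,y in stop frame",c@u+.015,c@n)
dk=(V<90)&(abs(P[...,2]-.037)<.006)&(abs((P[...,:2]-st)@u+.1)<.06)&(abs((P[...,:2]-st)@n)<.06)
q=P[dk]; A=np.c_[q[:,:2],np.ones(len(q))]; k=np.linalg.lstsq(A,q[:,2],rcond=None)[0]; e=(q[:,:2]-st)@u
print("plate rear x",np.percentile(e,1),"z",np.median(q[:,2]),"tilt",np.hypot(*k[:2]),len(q))
y=(H>15)&(H<32)&(S>150)&(abs(P[...,2]-.063)<.006)&(P[...,1]>.05); print("lip",rect(P[y]))
print(get_state()["time"],get_state()["contact_force"])
```

```text
bar (array([574.8,  76. ]), array([49.9, 15.1]), 82.7) 0.0856029677155461 die x,y in stop frame -0.06459218766804545 -0.00041672798638335085
plate rear x -0.12633372308185833 z 0.037787855465108794 tilt 0.0014697899958019706 1688
lip (array([582. , 134.6]), array([ 41.7, 128.2]), 83.3)
13.1167 [ 0.46764333 -0.4300659   0.04826002]
```

View pics/w4.png

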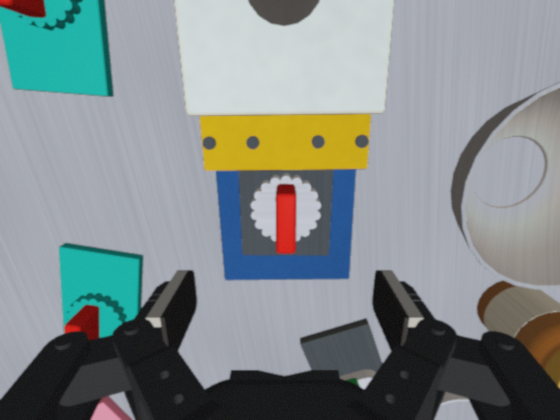

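The die sits centred in the pocket (bar at (286,220)), flat and with its bare end under the lip. The gripper is clear, so I'm handing in.

```bash
python3 -c "
from station import ticket,get_state
print(ticket.close_job(),get_state()['time'])"
```

```text
the job is handed in; nothing more can be done
the job is handed in; nothing more can be done
```

The round tart die is in the press, home against the stop, and the job is handed in. The clock read 13.1 s of the 38 s at my last check.

I pinched the red bar, carried the die to the press, lowered it onto the bed and slid it under the lip. The stop pushed back with about 13 N where contact was expected, and I then released and backed off.

My last checks, from the wrist camera after release:

| Check | Measured | Allowed |
|---|---|---|
| Die x in the stop frame | -64.6 mm | -75 to -55 mm |
| Die y in the stop frame | -0.4 mm | ±15 mm |
| Angle to the push-in direction | about 0.6° at most | 10° |
| Height of plate top | 37.8 mm (37 mm expected) | within 5 mm |
| Tilt | about 0.0015 rad | 0.1 rad |

- **Rear edge:** the plate's rear edge came out at -126 mm against a nominal -130 mm. I put that down to how I picked out the edge, since the bar position and the stop contact agree.
- **Other dies:** I did not re-measure the square and boat dies. The arm stayed clear of them, and no unexpected contact forces appeared at the points I checked.

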